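# Load an elbow casting at the extraction station and switch it on under the hood lip

### The job

Get the elbow casting ready for deburring: set it upright on the base plate of the extraction station, midway along and between the two low rails, with its side pipe pointing at the hood; set it down rather than dropping it, and let go. Then switch the extraction on by pushing the paddle under the overhanging lip of the hood fully up from below. Do not bump the hood hard, and leave the other castings where they are.

Things in the scene. Friction and masses are not known exactly. Their poses are not given: they have to be found in the camera images.
- elbow: Elbow casting, raw aluminium, 65x74x50 mm high, 0.07 to 0.12 kg, standing upright. Origin under its middle, z up, x along the side pipe. Its upright tube (centre x = -8 mm, 32 mm wide in y, top at z = 50 mm) is gripped across y, fingertips 22 to 35 mm up. Foot 43 mm wide in y, 16 mm high; two ears 6 mm high reach y = +-37 mm at x = -17 to 1 mm.
- pipe_mouth (a point): Centre of the end of the elbow's side pipe (27 mm diameter): 33 mm out along the elbow's x from its origin and 27 mm up. Axes as the elbow's.
- station: Grey steel extraction station, fixed to the bench. Origin on the bench under the middle of its two rails, x towards the hood, y left. Base plate 12 mm high, x = -55 to 225 mm, 190 mm wide. Rails along x, 70 mm long, 8 mm high above the plate, inner faces at y = +-45 mm. A column (x = 190 to 225 mm, 200 mm wide) carries the hood.
- nest (a point): On top of the base plate, midway along and between the rails, where the elbow's origin belongs (12 mm above the bench). Axes as the station's.
- lip (a point): Middle of the lower front edge of the hood (the lip), 205 mm above the bench and 110 mm from the nest along the station's x. Axes as the station's.
- paddle_bar (a point): Middle of the round rubber bar (12 mm diameter, 70 mm long along the station's y) on the front edge of the paddle under the hood, 21 mm behind the lip edge (station x = 131 mm). Moves with the paddle: off, it is 132 mm above the bench; fully up, 150 mm, still 55 mm below the lip. Only air in front of and below it.
- paddle (a joint): Paddle switch angle, rad: 0 hanging (off) to 0.4 fully up at its stop (on). A 45 mm flap hinged behind its bar, at station x = 175 mm, 141 mm up; 2 N straight up on the bar turns it (leaning fingers: up to 8 N) and it stays where it is left. Push with shut fingers, closing line along the station's y, leaning 35 to 45 degrees to point forward and down under the lip; their flat front lifts the bar.
- cap: Bystander: round, shallow aluminium cap casting, 68 x 70 x 21 mm, loose; leave it. Origin under its middle.
- lever_casting: Bystander: flat lever-arm casting with a boss at each end, 30 x 91 x 21 mm, loose; leave it. Origin under its middle.
- hood: The station's hood, a rigid fixed grey box on the column, overhanging it towards the robot: x = 110 to 225 mm, 200 mm wide, z = 205 to 285 mm, with a round spigot on top to z = 329 mm. Origin and axes are the station's. Not to be bumped hard.
There are look-alikes about, which are no part of the job. Of the things that look like the elbow, take the one that is farthest to the robot's right at the start.

How it is judged:
By the outcome, as a careful person would: the job done as asked, in the order asked, and still so for the second after the job is handed in, with the robot touching nothing.
It also fails if it takes over 46 s, if anything falls off the work surface, if the arm or the gripper's body presses on something with over 40 N, if the wrist force passes 120 N, or if a joint passes its speed limit or range.

### The arm

A 6-joint arm with a two-finger parallel gripper is mounted at the origin on a cart in front of the work surface, level with it; the furniture and walls round the work are solid. World frame = base frame: x ahead of the robot, y to its left, z up, the work surface at z = 0. Lengths are in mm, angles in rad, forces in N, time in s.
With the tool pointing down it reaches from about 275 to 975 mm from the base axis. Payload 8.4 kg.
Tool frame: the origin (TCP) lies midway between the tips of the shut fingers; the grasp point (between the pads) lies 19 mm behind it; z points along the fingers, y is the line along which they close (so a half turn about z gives the same grasp; the last joint's range is limited). The gripper opens to 92 mm and grips with 3 to 60 N. Pads are 20 mm wide; open, the fingers measure 128 mm over their backs; the gripper's body (75 mm by 189 mm) begins 69 mm behind the grasp point.
Start: joints at [-1.117, 0.353, 1.633, -0, 1.155, -0.002], TCP at [275.112, -561.196, 214.583] pointing down, gripper open.
Joint ranges: [-2.63, 2.63], [-0.92, 2.1], [0.06, 2.66], [-1.3, 4.44], [0, 2.69], [-3.02, 3.02]. Speed limits (rad/s): [2.22, 2.22, 2.79, 3.14, 3.14, 3.14].

### API

Orientations are given as a rotation vector (axis times angle).
In Python, from plant import sense, viewer, ticket gives the robot as it stands.
- The arm moves only by the tool servo_tool, never from a script. Its argument "deltas" is a list of rows, each an object of numbers: "dx", "dy", "dz": the shift along the tool's x, y, z in cm; "ax", "ay", "az": the turn, a rotation vector about the tool's x, y, z in rad. A call has 1 to 20 rows; each row shifts and turns the commanded pose from where the row before left it, along the tool's axes as they then stand; what a row does not reach is not made up. A row lasts 1/8 s, in which the tool goes at most 62.5 mm and 10.7 degrees, less where a joint would pass 70% of its speed; a pose out of reach is approached as far as the arm can. A call is refused whole if a number of a shift passes 6.25 or a number of a turn 0.188, either way. A call with a gripper value outside its range is refused whole. "claw" is the opening, from 0 (shut) to 1 (fully open), set as the call begins (left out, the last holds). The fingers move at their own pace and stop on an object; "grip_force" is the grip in N (left out, the last holds). Time passes only in rows, so rows that do not move let the fingers close. It gives the time, the measured TCP pose, the force, the opening and the grip force at its end, in the units of the state.
- sense(): the state, without advancing time (a new reading comes with each control period).
- viewer.camera(name): name is "scene" or "top" or "wrist"; returns (picture, depth): 420x560x3 uint8, red, green, blue; 420x560 float32, mm along the optical axis (not along the pixel's ray), 0 where there is no reading.
- viewer.camera_model(name): a dict with "vfov" (degrees; the focal length in pixels is half the picture's height over the tangent of half this angle, whatever the lens; pixels are square), "cx", "cy" (the principal point, pixels), "R" (3x3) and "t" (3): a world point X has camera coordinates R X + t. Camera axes: x right, y down, z forward; pixel columns grow to the right and rows downward; lengths in mm; the calibration is good to about 2 mm. A picture is of the moment at which its call begins: read the wrist's pose just before it. camera_model takes no time and is no camera call; for the wrist camera it gives the pose at the moment of the call.
- ticket.job_done(): hands the job in; it is judged then, once.
The state is a dict: "clock": time; "joint_pos": joint angles; "joint_velocities": joint speeds; "effort": joint torques, N m; "ee_pos": TCP position; "tcp_rot": TCP orientation; "wrist_force": force on the tool from outside, world axes, zero at the start; "wrist_torque": the same for the moment, N m; "grip_width": opening from 0.0 (shut) to 1.0 (fully open); "gripper_force": force on a finger pad.
Only numpy, scipy, OpenCV 4.12 (cv2) and the standard library are available. Lean on these libraries where they do the work, as an engineer would, in place of code of your own. Each camera call takes 0.05 s, during which the arm holds its last target. There are 200 camera calls.

## Working session

There is one attempt and no reset: what is moved stays moved. The work goes in short steps, Python scripts to look and compute and a tool call to move; the robot and the scene stay as the last step left them, time stands still between calls to the robot, and variables do not carry over. Pictures are saved under pics/ and viewed, at most 10 in all, crops included, and the job is handed in when it is done.

Besides the shell and the picture viewer there is one more tool, called after "Request:" by a JSON object that holds its "method" and its "body", one argument or row to a line. servo_tool: Moves the arm, as the interface text tells. Its arguments: {"type":"object","properties":{"deltas":{"type":"array"},"claw":{"type":"number"},"grip_force":{"type":"number"}},"required":["deltas"]}

```bash
mkdir -p pics; ls; cat > h.py <<'E'
import numpy as np, cv2
from scipy.spatial.transform import Rotation as Rot
from plant import sense, viewer, ticket
def model(n):
    m=viewer.camera_model(n); m['f']=210/np.tan(np.radians(m['vfov'])/2); m['R']=np.array(m['R']);m['t']=np.array(m['t']); return m
def shot(n):
    m=model(n); p,d=viewer.camera(n); return p,d,m
def cloud(d,m):
    v,u=np.mgrid[0:d.shape[0],0:d.shape[1]]
    c=np.stack([(u-m['cx'])/m['f']*d,(v-m['cy'])/m['f']*d,d],-1)
    return (c-m['t'])@m['R']
def proj(X,m):
    c=m['R']@np.array(X)+m['t']; return c[:2]/c[2]*m['f']+[m['cx'],m['cy']]
def save(n,p): cv2.imwrite('pics/'+n,p[...,::-1])
E
python3 - <<'E'
from h import *
for n in('scene','top'):
    p,d,m=shot(n); np.savez(n,p=p,d=d,**m); save(n+'0.png',p); print(n,m)
print(sense())
E
```

```text
pics
scene {'vfov': 43.9126990430222, 'cx': 285.0968746160417, 'cy': 206.78458699839643, 'R': array([[ 8.81939772e-01, -4.71361322e-01,  8.61098914e-04],
       [-2.03402502e-01, -3.82222612e-01, -9.01406289e-01],
       [ 4.25217192e-01,  7.94810907e-01, -4.32973396e-01]]), 't': array([-449.56085444,  224.63145784, 1037.8109307 ]), 'f': np.float64(520.9104719816602)}
top {'vfov': 55.87909253731455, 'cx': 276.6687570884935, 'cy': 199.95873158168223, 'R': array([[ 0.02526392, -0.99937917,  0.02455609],
       [-0.99737209, -0.02686643, -0.06728381],
       [ 0.06790177, -0.0227917 , -0.99743165]]), 't': array([ -24.34493628,  522.71956255, 1118.89780535]), 'f': np.float64(395.95986974569615)}
{'clock': 0.1, 'joint_pos': array([-1.11738550e+00,  3.53572148e-01,  1.63403516e+00, -1.94876356e-05,
        1.15520843e+00, -2.42613067e-03]), 'joint_velocities': array([-0.0012424 , -0.00023748, -0.00314647, -0.00081264,  0.00035234,
        0.00194705]), 'effort': array([ 9.57481170e-04, -5.94901264e+01, -3.34932375e+01,  6.99351146e-02,
        1.83131627e-02, -4.90898697e-05]), 'ee_pos': array([ 274.92247393, -560.8014176 ,  213.95350987]), 'tcp_rot': array([-3.05918714e+00, -7.09587468e-01,  4.56673889e-04]), 'wrist_force': array([-1.01564146, -0.42555177, -0.42179265]), 'wrist_torque': array([-0.00660054,  0.01938779,  0.04317537]), 'gripper_force': 0.0, 'grip_width': 0.9995615834543708}
```

View pics/scene0.png

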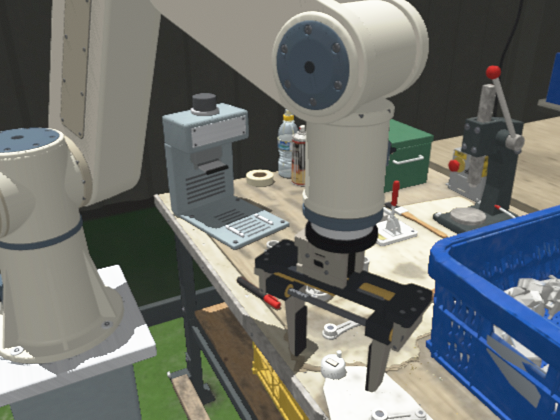

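View pics/top0.png

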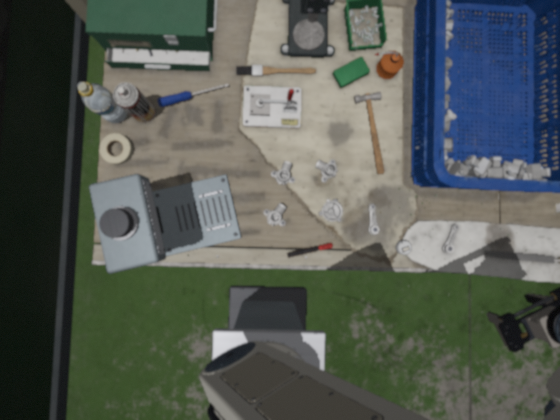

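```bash
python3 - <<'E'
from h import *
z=np.load('top.npz'); p=z['p']
a=cv2.resize(p[155:262,250:470],None,fx=3.6,fy=3.6,interpolation=cv2.INTER_CUBIC)
s=np.load('scene.npz')['p']
b=cv2.resize(s[230:380,240:430],(266,210),interpolation=cv2.INTER_CUBIC)
c=cv2.resize(p[170:280,85:245],(305,210),interpolation=cv2.INTER_CUBIC)
o=np.zeros((600,800,3),np.uint8); o[:a.shape[0],:a.shape[1]]=a; o[388:598,:266]=b;o[388:598,280:585]=c
save('c1.png',o)
m={k:z[k] for k in('R','t','f','cx','cy')}; C=cloud(z['d'],m)
for u,v in[(284,172),(327,170),(275,214),(332,210),(374,220),(404,246),(450,237),(215,210),(180,210),(230,182),(238,240)]:
    print(u,v,C[v,u].round())
E
```

```text
284 172 [602. -29.  39.]
327 170 [ 615. -155.   12.]
275 214 [482.  -7.  32.]
332 210 [ 499. -173.    4.]
374 220 [ 473. -294.   10.]
404 246 [ 401. -377.   25.]
450 237 [ 430. -516.   13.]
215 210 [490. 165.  18.]
180 210 [ 446.   15. 1152.]
230 182 [573. 126.   0.]
238 240 [405.  98.  -1.]
```

View pics/c1.png

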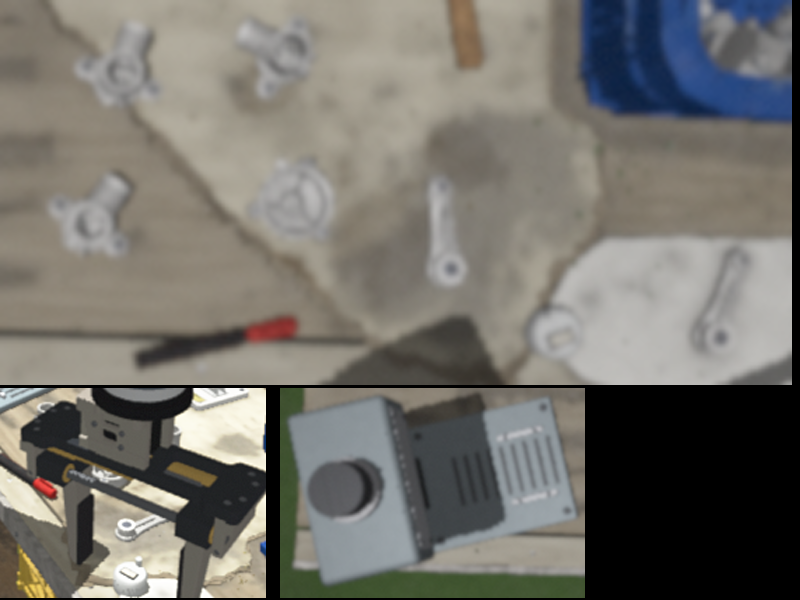

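Elbow look-alikes in the top view: (284,172), (275,214), (327,170). The farthest right is (327,170), with its pipe pointing up-left; the crop confirms this, since (332,210) is the cap and (374,220) and (450,237) are levers. The station is at left with its rails near (215,210) and the hood at (125,222).

```bash
python3 - <<'E'
from h import *
z=np.load('top.npz'); m={k:z[k] for k in('R','t','f','cx','cy')}; C=cloud(z['d'],m); 
def rect(M,name,er=True):
    q=C[M]; r=cv2.minAreaRect(q[:,:2].astype(np.float32)); print(name,len(q),q.mean(0).round(1),r, cv2.boxPoints(r).round().tolist())
X,Y,Z=C[...,0],C[...,1],C[...,2]
A=(Z>265)&(Z<300)&(Y>150)&(Y<480)&(X>300)&(X<700); A=cv2.morphologyEx(A.astype(np.uint8),cv2.MORPH_OPEN,np.ones((3,3)))>0
rect(A,'hood')
B=(Z>7)&(Z<26)&(Y>60)&(Y<320)&(X>370)&(X<620);B=cv2.morphologyEx(B.astype(np.uint8),cv2.MORPH_OPEN,np.ones((5,5)))>0
rect(B,'plate'); print(np.median(Z[B]))
for c in [(615,-155),(602,-29),(482,-7)]:
    N=(np.hypot(X-c[0],Y-c[1])<70)
    E=N&(Z>8); T=N&(Z>43)&(Z<60)
    print('elbow',c,E.sum(),C[E].mean(0).round(1),'top',T.sum(),C[T].mean(0).round(1),Z[N].max())
    P=N&(Z>20); q=C[P][:,:2]; rect(P,'high'); 
N=(np.hypot(X-615,Y+155)<45); ys=np.where(N)
print(Z[ys[0].min():ys[0].max()+1, ys[1].min():ys[1].max()+1].round().astype(int))
E
```

```text
hood 4187 [447.8 319.8 285.5] ((448.6105041503906, 326.7207946777344), (200.44337463378906, 117.07791137695312), 14.935911178588867) [[337.0, 357.0], [367.0, 244.0], [561.0, 296.0], [530.0, 409.0]]
plate 4732 [476.6 213.4  13.3] ((477.320556640625, 218.91525268554688), (190.0082244873047, 217.68154907226562), 14.78431510925293) [[358.0, 300.0], [413.0, 89.0], [597.0, 138.0], [541.0, 348.0]]
13.0668427399517
elbow (615, -155) 305 [ 618.5 -152.2   29.1] top 62 [ 616.4 -158.2   49.5] 53.89988917214321
high 198 [ 620.1 -148.6   39.1] ((620.19580078125, -150.55142211914062), (63.768802642822266, 31.996511459350586), 66.43167877197266) [[593.0, -173.0], [622.0, -186.0], [648.0, -128.0], [618.0, -115.0]]
elbow (602, -29) 280 [601.7 -30.6  28.7] top 58 [595.9 -27.2  49.9] 55.281601550806606
high 171 [605.6 -30.3  40.1] ((602.6387939453125, -30.17167091369629), (31.558687210083008, 64.05603790283203), 66.49327087402344) [[567.0, -32.0], [626.0, -57.0], [638.0, -28.0], [580.0, -3.0]]
elbow (482, -7) 1152 [453.7  10.  909.6] top 60 [476.1  -5.9  50. ] 1151.792458051519
high 1074 [452.3  11.  97
[... 4178 characters left out ...]
  7    4    2    9    4    4    3    1    2    1    3    3
     3    0]
 [   2    6    6    4    3    7    2    3    5    4    5    4    2    2
     3    6    6    7    4    3    7    6    6    3    2    6   -1    0
     7    6]
 [   2    0    2    4    6    3    3    4    2    6    0    5    1    4
     4    1    4    4    9    6    3    5    3    5    5    5   10   -2
     5    5]
 [   4    6    0    5    2    4    3    2    4    3    1    4    4    5
     2    3    3    6    2    5    5    2    2    5    2    4    6    5
     3    4]
 [   5    4    6    8    3    3    3    0    7    1    5    2    3    5
     3    7    8    5    4    0    5    7    6    3    8    4    7    5
     3    2]]
```

```bash
cat >> h.py <<'E'
NEST=np.array([491.,165.5,12.]); SY=np.radians(104.9)
def Rdown(yaw,tilt=0):  # tool x at yaw, z down, tilt: z leans forward along yaw
    c,s=np.cos(yaw),np.sin(yaw); f=np.array([c,s,0]); u=np.array([0,0,1.])
    x=f*np.cos(tilt)+u*np.sin(tilt); z=f*np.sin(tilt)-u*np.cos(tilt)
    return np.stack([x,np.cross(z,x),z],1)
def rows(p1,R1,n,p0=None,R0=None):
    s=sense()
    if p0 is None: p0=s['ee_pos']
    if R0 is None: R0=Rot.from_rotvec(s['tcp_rot']).as_matrix()
    w=Rot.from_matrix(R0.T@R1).as_rotvec()/n; S=Rot.from_rotvec(w).as_matrix()
    A=sum(np.linalg.matrix_power(S,k) for k in range(n))
    d=np.linalg.solve(A,R0.T@(np.array(p1)-p0))/10
    r=dict(zip(('dx','dy','dz','ax','ay','az'),np.r_[d.round(2),w.round(4)].tolist()))
    print(n,'x',r); return p1,R1
E
python3 - <<'E'
from h import *
z=np.load('top.npz'); m={k:z[k] for k in('R','t','f','cx','cy')}; C=cloud(z['d'],m)
q=C[20:185,415:450].reshape(-1,3); print('bin',np.percentile(q,[5,50,99],axis=0).round(), 'bin min x,max y of high',q[q[:,2]>60][:,0].min(),q[q[:,2]>60][:,1].max())
rows([612,-165,190],Rdown(np.radians(66.4)),14)
E
```

```text
bin [[ 584. -475.   21.]
 [ 782. -404.  125.]
 [1039. -380.  218.]] bin min x,max y of high 445.9858089459347 15.215374117617216
14 x {'dx': 3.78, 'dy': -0.31, 'dz': 0.17, 'ax': -0.0001, 'ay': -0.0, 'az': -0.0502}
```

```bash
python3 - <<'E'
from h import *
p,R=rows([390,-320,214],Rot.from_rotvec(sense()['tcp_rot']).as_matrix(),7)
rows([612,-165,190],Rdown(np.radians(66.4)),9,p,R)
E
```

```text
7 x {'dx': 2.99, 'dy': -2.37, 'dz': 0.0, 'ax': 0.0, 'ay': 0.0, 'az': 0.0}
9 x {'dx': 3.03, 'dy': 0.49, 'dz': 0.27, 'ax': -0.0001, 'ay': -0.0, 'az': -0.0781}
```

Request:
{"method": "servo_tool", "body": {
  "deltas": [
    {"dx": 3,"dy": -2.37},
    {"dx": 3,"dy": -2.37},
    {"dx": 3,"dy": -2.37},
    {"dx": 3,"dy": -2.37},
    {"dx": 3,"dy": -2.37},
    {"dx": 3,"dy": -2.37},
    {"dx": 3,"dy": -2.37},
    {"dx": 3.03,"dy": 0.49,"dz": 0.27,"az": -0.078},
    {"dx": 3.03,"dy": 0.49,"dz": 0.27,"az": -0.078},
    {"dx": 3.03,"dy": 0.49,"dz": 0.27,"az": -0.078},
    {"dx": 3.03,"dy": 0.49,"dz": 0.27,"az": -0.078},
    {"dx": 3.03,"dy": 0.49,"dz": 0.27,"az": -0.078},
    {"dx": 3.03,"dy": 0.49,"dz": 0.27,"az": -0.078},
    {"dx": 3.03,"dy": 0.49,"dz": 0.27,"az": -0.078},
    {"dx": 3.03,"dy": 0.49,"dz": 0.27,"az": -0.078},
    {"dx": 3.03,"dy": 0.49,"dz": 0.27,"az": -0.078},
    {}
  ],
  "claw": 1,
  "grip_force": 20
}}

```text
invalid input at $.deltas[0]: expected keys dx, dy, dz, ax, ay, az
```

```bash
python3 - <<'E'
from h import *
s=sense(); print(s['clock'],s['ee_pos'],np.degrees(Rot.from_rotvec(s['tcp_rot']).as_matrix()[:2,0]@[1,1j]*0+0) if 0 else Rot.from_rotvec(s['tcp_rot']).as_matrix().round(3))
p,d,m=shot('wrist'); np.savez('w1',p=p,d=d,**m)
C=cloud(d,m); X,Y,Z=C[...,0],C[...,1],C[...,2]
N=np.hypot(X-616,Y+155)<60
print('bench z',np.median(Z[N&(Z<8)]))
H=N&(Z>22)&(Z<60); q=C[H]; r=cv2.minAreaRect(q[:,:2].astype(np.float32)); print(H.sum(),r,cv2.boxPoints(r).round(1).tolist())
T=N&(Z>46)&(Z<60); r=cv2.minEnclosingCircle(C[T][:,:2].astype(np.float32)); print('top',T.sum(),np.median(Z[T]),r,C[T].mean(0))
for P in [(614.5,-162.5,50),(614.5+41*.40,-162.5+41*.916,27)]: 
    u=proj(P,m).round().astype(int); print(u); cv2.circle(p,tuple(int(i) for i in u),3,(255,0,0),-1)
save('w1.png',p)
E
```

```text
0.1 [ 274.92247393 -560.8014176   213.95350987] [[ 0.898  0.44  -0.001]
 [ 0.44  -0.898  0.001]
 [-0.    -0.001 -1.   ]]
bench z nan
0 ((0.0, 0.0), (0.0, 0.0), 0.0) [[0.0, 0.0], [0.0, 0.0], [0.0, 0.0], [0.0, 0.0]]
top 0 nan ((0.0, 0.0), 0.0) [nan nan nan]
[ -49 -536]
[ -68 -543]
  return _methods._mean(a, axis=axis, dtype=dtype,
  ret = ret.dtype.type(ret / rcount)
<stdin>:8: RuntimeWarning: Mean of empty slice.
  ret = um.true_divide(
```

View pics/w1.png

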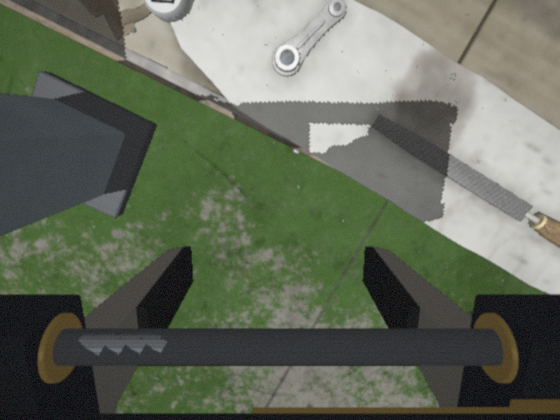

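The move was refused because every key is required, so the wrist view only shows the start: the fingers at the bottom, and the look-alike lever at (310,40). The camera looks ahead of the fingers, so I'll stop about 60 mm behind the elbow.

```bash
python3 - <<'E'
from h import *
p,R=rows([390,-360,214],Rot.from_rotvec(sense()['tcp_rot']).as_matrix(),7)
rows([590,-220,180],Rdown(np.radians(66.4)),9,p,R)
E
```

```text
7 x {'dx': 2.74, 'dy': -1.85, 'dz': 0.0, 'ax': 0.0, 'ay': 0.0, 'az': 0.0}
9 x {'dx': 2.73, 'dy': 0.43, 'dz': 0.38, 'ax': -0.0001, 'ay': -0.0, 'az': -0.0781}
```

```bash
python3 - <<'E'
from h import *
p,R=rows([390,-310,224],Rot.from_rotvec(sense()['tcp_rot']).as_matrix(),7)
rows([590,-220,190],Rdown(np.radians(66.4)),8,p,R)
E
```

```text
7 x {'dx': 3.05, 'dy': -2.49, 'dz': -0.14, 'ax': 0.0, 'ay': 0.0, 'az': 0.0}
8 x {'dx': 2.64, 'dy': 0.93, 'dz': 0.42, 'ax': -0.0001, 'ay': -0.0, 'az': -0.0879}
```

Request:
{"method": "servo_tool", "body": {
  "deltas": [
    {"dx": 3.05,"dy": -2.49,"dz": -0.14,"ax": 0,"ay": 0,"az": 0},
    {"dx": 3.05,"dy": -2.49,"dz": -0.14,"ax": 0,"ay": 0,"az": 0},
    {"dx": 3.05,"dy": -2.49,"dz": -0.14,"ax": 0,"ay": 0,"az": 0},
    {"dx": 3.05,"dy": -2.49,"dz": -0.14,"ax": 0,"ay": 0,"az": 0},
    {"dx": 3.05,"dy": -2.49,"dz": -0.14,"ax": 0,"ay": 0,"az": 0},
    {"dx": 3.05,"dy": -2.49,"dz": -0.14,"ax": 0,"ay": 0,"az": 0},
    {"dx": 3.05,"dy": -2.49,"dz": -0.14,"ax": 0,"ay": 0,"az": 0},
    {"dx": 2.64,"dy": 0.93,"dz": 0.42,"ax": 0,"ay": 0,"az": -0.088},
    {"dx": 2.64,"dy": 0.93,"dz": 0.42,"ax": 0,"ay": 0,"az": -0.088},
    {"dx": 2.64,"dy": 0.93,"dz": 0.42,"ax": 0,"ay": 0,"az": -0.088},
    {"dx": 2.64,"dy": 0.93,"dz": 0.42,"ax": 0,"ay": 0,"az": -0.088},
    {"dx": 2.64,"dy": 0.93,"dz": 0.42,"ax": 0,"ay": 0,"az": -0.088},
    {"dx": 2.64,"dy": 0.93,"dz": 0.42,"ax": 0,"ay": 0,"az": -0.088},
    {"dx": 2.64,"dy": 0.93,"dz": 0.42,"ax": 0,"ay": 0,"az": -0.088},
    {"dx": 2.64,"dy": 0.93,"dz": 0.42,"ax": 0,"ay": 0,"az": -0.088},
    {"dx": 0,"dy": 0,"dz": 0,"ax": 0,"ay": 0,"az": 0},
    {"dx": 0,"dy": 0,"dz": 0,"ax": 0,"ay": 0,"az": 0}
  ],
  "claw": 1,
  "grip_force": 20
}}

```text
clock: 2.28
ee_pos: [589.4, -220.4, 190.6]
tcp_rot: [-2.628, -1.72, 0.001]
wrist_force: [-0.6, 0.4, 0.5]
grip_width: 0.999
gripper_force: 0.0
```

```bash
cat > look.py <<'E'
from h import *
import sys
s=sense(); print(s['clock'],s['ee_pos'],Rot.from_rotvec(s['tcp_rot']).as_matrix().round(3).tolist())
p,d,m=shot('wrist'); np.savez(sys.argv[1],p=p,d=d,**m)
C=cloud(d,m); X,Y,Z=C[...,0],C[...,1],C[...,2]
N=np.hypot(X-616,Y+155)<60
print('bench z',np.median(Z[N&(Z<8)]))
H=N&(Z>24)&(Z<60); q=C[H]; r=cv2.minAreaRect(q[:,:2].astype(np.float32)); print(H.sum(),r,cv2.boxPoints(r).round(1).tolist())
T=N&(Z>46)&(Z<60); r=cv2.minEnclosingCircle(C[T][:,:2].astype(np.float32)); print('top',T.sum(),np.median(Z[T]),r,C[T].mean(0))
for P in [(614.5,-162.5,50),(614.5+41*.40,-162.5+41*.916,27)]: 
    u=proj(P,m).round().astype(int); print(u); cv2.circle(p,tuple(int(i) for i in u),3,(255,0,0),-1)
save(sys.argv[1]+'.png',p)
E
python3 look.py w2
```

```text
2.275 [ 589.36872508 -220.42873776  190.56090633] [[0.4, 0.916, -0.001], [0.916, -0.4, 0.0], [-0.0, -0.001, -1.0]]
bench z 2.3236200553520607
1693 ((621.9631958007812, -151.50210571289062), (64.30492401123047, 32.015769958496094), 66.5192642211914) [[594.5, -174.60000610351562], [623.7999877929688, -187.39999389648438], [649.5, -128.39999389648438], [620.0999755859375, -115.5999984741211]]
top 500 48.5688809455837 ((618.5328369140625, -159.6064453125), 16.45215606689453) [ 618.73796188 -159.29604359   48.55112179]
[276 136]
[276  89]
```

View pics/w2.png

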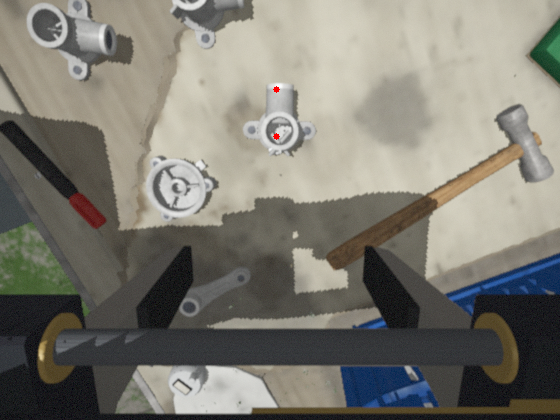

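The wrist view shows the elbow's tube at (279,130), ears at (250,130) and (308,130), and the pipe end at (280,85). It is isolated and the yaw is aligned. The tube centre is about (618.3,-159.8).

```bash
python3 - <<'E'
from h import *
R=Rdown(np.radians(66.5))
p,R=rows([618.3,-159.8,120],R,5)
rows([618.3,-159.8,28],R,8,p,R)
E
```

```text
5 x {'dx': 1.35, 'dy': 0.04, 'dz': 1.42, 'ax': -0.0001, 'ay': 0.0001, 'az': -0.0004}
8 x {'dx': 0.0, 'dy': 0.0, 'dz': 1.15, 'ax': 0.0, 'ay': 0.0, 'az': 0.0}
```

Request:
{"method": "servo_tool", "body": {
  "deltas": [
    {"dx": 1.35,"dy": 0.04,"dz": 1.42,"ax": 0,"ay": 0,"az": 0},
    {"dx": 1.35,"dy": 0.04,"dz": 1.42,"ax": 0,"ay": 0,"az": 0},
    {"dx": 1.35,"dy": 0.04,"dz": 1.42,"ax": 0,"ay": 0,"az": 0},
    {"dx": 1.35,"dy": 0.04,"dz": 1.42,"ax": 0,"ay": 0,"az": 0},
    {"dx": 1.35,"dy": 0.04,"dz": 1.42,"ax": 0,"ay": 0,"az": 0},
    {"dx": 0,"dy": 0,"dz": 1.3,"ax": 0,"ay": 0,"az": 0},
    {"dx": 0,"dy": 0,"dz": 1.3,"ax": 0,"ay": 0,"az": 0},
    {"dx": 0,"dy": 0,"dz": 1.3,"ax": 0,"ay": 0,"az": 0},
    {"dx": 0,"dy": 0,"dz": 1.3,"ax": 0,"ay": 0,"az": 0},
    {"dx": 0,"dy": 0,"dz": 1.3,"ax": 0,"ay": 0,"az": 0},
    {"dx": 0,"dy": 0,"dz": 1.0,"ax": 0,"ay": 0,"az": 0},
    {"dx": 0,"dy": 0,"dz": 1.0,"ax": 0,"ay": 0,"az": 0},
    {"dx": 0,"dy": 0,"dz": 0.7,"ax": 0,"ay": 0,"az": 0},
    {"dx": 0,"dy": 0,"dz": 0,"ax": 0,"ay": 0,"az": 0},
    {"dx": 0,"dy": 0,"dz": 0,"ax": 0,"ay": 0,"az": 0}
  ]
}}

```text
clock: 4.2
ee_pos: [619.0, -159.2, 28.1]
tcp_rot: [2.628, 1.721, 0.001]
wrist_force: [-0.6, 0.4, 0.3]
grip_width: 1.004
gripper_force: 0.0
```

Request:
{"method": "servo_tool", "body": {
  "deltas": [
    {"dx": 0,"dy": 0,"dz": 0,"ax": 0,"ay": 0,"az": 0},
    {"dx": 0,"dy": 0,"dz": 0,"ax": 0,"ay": 0,"az": 0},
    {"dx": 0,"dy": 0,"dz": 0,"ax": 0,"ay": 0,"az": 0},
    {"dx": 0,"dy": 0,"dz": 0,"ax": 0,"ay": 0,"az": 0},
    {"dx": 0,"dy": 0,"dz": 0,"ax": 0,"ay": 0,"az": 0},
    {"dx": 0,"dy": 0,"dz": 0,"ax": 0,"ay": 0,"az": 0},
    {"dx": 0,"dy": 0,"dz": 0,"ax": 0,"ay": 0,"az": 0},
    {"dx": 0,"dy": 0,"dz": 0,"ax": 0,"ay": 0,"az": 0}
  ],
  "claw": 0,
  "grip_force": 20
}}

```text
clock: 5.2
ee_pos: [618.7, -159.2, 27.8]
tcp_rot: [-2.628, -1.721, 0.0]
wrist_force: [0.5, 0.7, 0.7]
grip_width: 0.346
gripper_force: 20.0
```

```bash
python3 - <<'E'
from h import *
R=Rdown(np.radians(66.5))
p,R=rows([618.7,-159.2,135],R,5)
p,R=rows([511.6,88.2,140],Rdown(SY),10,p,R)
E
```

```text
5 x {'dx': -0.0, 'dy': -0.0, 'dz': -2.14, 'ax': -0.0, 'ay': 0.0, 'az': -0.0002}
10 x {'dx': 2.39, 'dy': -1.36, 'dz': -0.05, 'ax': 0.0, 'ay': 0.0, 'az': -0.067}
```

Request:
{"method": "servo_tool", "body": {
  "deltas": [
    {"dx": 0,"dy": 0,"dz": -1,"ax": 0,"ay": 0,"az": 0},
    {"dx": 0,"dy": 0,"dz": -2.4,"ax": 0,"ay": 0,"az": 0},
    {"dx": 0,"dy": 0,"dz": -2.4,"ax": 0,"ay": 0,"az": 0},
    {"dx": 0,"dy": 0,"dz": -2.4,"ax": 0,"ay": 0,"az": 0},
    {"dx": 0,"dy": 0,"dz": -2.4,"ax": 0,"ay": 0,"az": 0},
    {"dx": 2.39,"dy": -1.36,"dz": -0.05,"ax": 0,"ay": 0,"az": -0.067},
    {"dx": 2.39,"dy": -1.36,"dz": -0.05,"ax": 0,"ay": 0,"az": -0.067},
    {"dx": 2.39,"dy": -1.36,"dz": -0.05,"ax": 0,"ay": 0,"az": -0.067},
    {"dx": 2.39,"dy": -1.36,"dz": -0.05,"ax": 0,"ay": 0,"az": -0.067},
    {"dx": 2.39,"dy": -1.36,"dz": -0.05,"ax": 0,"ay": 0,"az": -0.067},
    {"dx": 2.39,"dy": -1.36,"dz": -0.05,"ax": 0,"ay": 0,"az": -0.067},
    {"dx": 2.39,"dy": -1.36,"dz": -0.05,"ax": 0,"ay": 0,"az": -0.067},
    {"dx": 2.39,"dy": -1.36,"dz": -0.05,"ax": 0,"ay": 0,"az": -0.067},
    {"dx": 2.39,"dy": -1.36,"dz": -0.05,"ax": 0,"ay": 0,"az": -0.067},
    {"dx": 2.39,"dy": -1.36,"dz": -0.05,"ax": 0,"ay": 0,"az": -0.067},
    {"dx": 0,"dy": 0,"dz": 0,"ax": 0,"ay": 0,"az": 0},
    {"dx": 0,"dy": 0,"dz": 0,"ax": 0,"ay": 0,"az": 0}
  ]
}}

```text
clock: 7.32
ee_pos: [512.5, 88.4, 139.3]
tcp_rot: [1.916, 2.488, 0.001]
wrist_force: [0.4, 0.4, -0.1]
grip_width: 0.346
gripper_force: 20.0
```

```bash
python3 - <<'E'
from h import *
s=sense(); print(s['clock'],s['ee_pos'],s['grip_width'],Rot.from_rotvec(s['tcp_rot']).as_matrix().round(3).tolist())
p,d,m=shot('wrist'); np.savez('w3',p=p,d=d,**m)
C=cloud(d,m); f=np.array([np.cos(SY),np.sin(SY)]); l=np.array([-f[1],f[0]])
q=C-NEST; sx=q[...,:2]@f; sy=q[...,:2]@l; Z=C[...,2]
ok=(d>0)
print('plate z',np.median(Z[ok&(abs(sx-60)<20)&(abs(sy)<60)]))
for sgn in(1,-1):
    for a in(-25,0,25):
        M=ok&(abs(sx-a)<6)&(sgn*sy>25)&(sgn*sy<70); 
        h=Z[M]; y=sgn*sy[M]; 
        print(sgn,a,[ (k,round(float(np.median(h[(y>=k)&(y<k+2)])),1)) for k in range(36,62,2) if ((y>=k)&(y<k+2)).any()])
D=p.copy()
for x in(-35,35):
  for y in(-45,45):
    P=np.r_[NEST[:2]+x*f+y*l,20]; u=proj(P,m).round().astype(int); cv2.circle(D,tuple(int(i) for i in u),2,(255,0,0),-1); print(u)
u=proj(np.r_[NEST[:2]+110*f,205],m); print('lip',u)
save('w3.png',D)
E
```

```text
7.325 [512.45480964  88.35707983 139.32196027] 0.34581941833362073 [[-0.255, 0.967, 0.001], [0.967, 0.255, -0.0], [-0.0, 0.001, -1.0]]
plate z 10.751705490302138
1 -25 [(36, 11.0), (38, 10.7), (40, 10.5), (42, 13.3), (44, 18.9), (46, 19.2), (48, 18.8), (50, 18.3), (52, 10.7), (54, 10.8), (56, 10.6), (58, 10.6), (60, 10.6)]
1 0 [(36, 10.9), (38, 10.7), (40, 10.6), (42, 12.9), (44, 18.6), (46, 18.6), (48, 19.0), (50, 18.1), (52, 10.8), (54, 10.6), (56, 10.8), (58, 10.2), (60, 10.7)]
1 25 [(36, 10.6), (38, 10.8), (40, 10.5), (42, 12.4), (44, 18.5), (46, 19.0), (48, 18.8), (50, 17.9), (52, 10.4), (54, 10.6), (56, 10.7), (58, 10.6), (60, 10.6)]
-1 -25 [(36, 10.9), (38, 10.6), (40, 10.6), (42, 11.0), (44, 10.6), (46, 16.0), (48, 19.0), (50, 19.4), (52, 18.8), (54, 14.1), (56, 11.0), (58, 10.4), (60, 10.7)]
-1 0 [(36, 11.2), (38, 10.8), (40, 10.4), (42, 10.8), (44, 10.6), (46, 16.1), (48, 19.1), (50, 18.7), (52, 18.3), (54, 16.8), (56, 10.8), (58, 10.9), (60, 10.6)]
-1 25 [(36, 10.8), (38, 10.8), (40, 10.6), (42, 10.9), (44, 10.8), (46, 16.6), (48, 19.0), (50, 19.1), (52, 18.7), (54, 16.7), (56, 10.6), (58, 10.6), (60, 10.8)]
[328 157]
[221 158]
[332  67]
[217  68]
lip [ 265.12452472 -475.68851514]
```

View pics/w3.png

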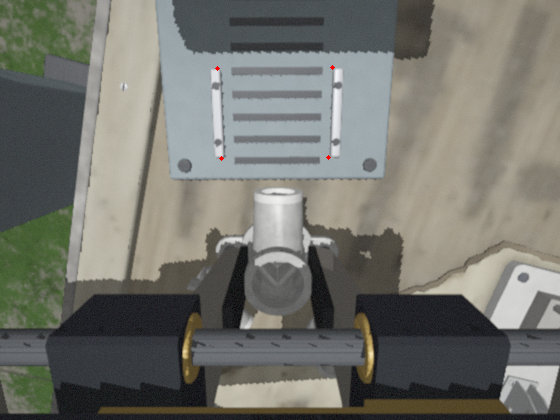

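The wrist view shows the elbow held straight, with its tube at (278,280) and pipe at (278,195), and the rails at (217,68)–(221,158) and (337,68)–(335,158). I'll check the rail ends and the elbow's offset in the hand from the same frame.

```bash
python3 - <<'E'
from h import *
z=np.load('w3.npz'); m={k:z[k] for k in('R','t','f','cx','cy')}; C=cloud(z['d'],m)
f=np.array([np.cos(SY),np.sin(SY)]); l=np.array([-f[1],f[0]])
q=C-NEST; sx=q[...,:2]@f; sy=q[...,:2]@l; Z=C[...,2]
for c in(47.5,-50.5):
    M=(abs(sy-c)<2.5)&(Z>15)&(Z<24)&(abs(sx)<60); print('rail x',np.percentile(sx[M],[1,99]).round(1))
    for s in (-20,20):
        M2=M&(abs(sx-s)<10); print(s,'rail y',sy[M2].mean().round(2))
tc=np.array([512.45,88.36])-NEST[:2]; tx,ty=tc@f,tc@l; print('tcp',tx,ty)
x=sx-tx;y=sy-ty
P=(Z>105)&(Z<150)&(x>18)&(x<60)&(abs(y)<30); v,u=np.where(P); print('pipe',P.sum(), 'y mid',[ (a,np.percentile(y[P&(abs(x-a)<3)],[2,98]).mean().round(2)) for a in(20,26,32,37)],'x max',np.percentile(x[P],99),'ztop',np.percentile(Z[P],98))
T=(Z>155)&(Z<168)&(abs(x)<25)&(abs(y)<16); print('tube',T.sum(),C[T].mean(0).round(1),np.percentile(x[T],[1,99]),np.percentile(y[T],[1,99]))
E
```

```text
rail x [-34.   33.9]
-20 rail y 47.47
20 rail y 47.45
rail x [-33.5  34.8]
-20 rail y -50.39
20 rail y -50.49
tcp -80.06174917201558 -0.8935432374892954
pipe 2203 y mid [(20, np.float64(-1.43)), (26, np.float64(-1.39)), (32, np.float64(-1.73)), (37, np.float64(-1.66))] x max 39.581808831469964 ztop 149.9256740321812
tube 2108 [512.6  87.7 159.8] [-16.89502306  15.21612342] [-15.740631   15.1229054]
```

```bash
python3 - <<'E'
from h import *
f=np.array([np.cos(SY),np.sin(SY),0]);t=NEST-7*f; t[2]=100
p,R=rows(t,Rdown(SY),6)
t=t.copy();t[2]=42; rows(t,R,6,p,R)
E
```

```text
6 x {'dx': 1.22, 'dy': -0.02, 'dz': 0.65, 'ax': 0.0002, 'ay': 0.0001, 'az': -0.0004}
6 x {'dx': 0.0, 'dy': 0.0, 'dz': 0.97, 'ax': 0.0, 'ay': 0.0, 'az': 0.0}
```

Request:
{"method": "servo_tool", "body": {
  "deltas": [
    {"dx": 1.22,"dy": -0.02,"dz": 0.65,"ax": 0,"ay": 0,"az": 0},
    {"dx": 1.22,"dy": -0.02,"dz": 0.65,"ax": 0,"ay": 0,"az": 0},
    {"dx": 1.22,"dy": -0.02,"dz": 0.65,"ax": 0,"ay": 0,"az": 0},
    {"dx": 1.22,"dy": -0.02,"dz": 0.65,"ax": 0,"ay": 0,"az": 0},
    {"dx": 1.22,"dy": -0.02,"dz": 0.65,"ax": 0,"ay": 0,"az": 0},
    {"dx": 1.22,"dy": -0.02,"dz": 0.65,"ax": 0,"ay": 0,"az": 0},
    {"dx": 0,"dy": 0,"dz": 1.2,"ax": 0,"ay": 0,"az": 0},
    {"dx": 0,"dy": 0,"dz": 1.2,"ax": 0,"ay": 0,"az": 0},
    {"dx": 0,"dy": 0,"dz": 1.2,"ax": 0,"ay": 0,"az": 0},
    {"dx": 0,"dy": 0,"dz": 1.0,"ax": 0,"ay": 0,"az": 0},
    {"dx": 0,"dy": 0,"dz": 0.7,"ax": 0,"ay": 0,"az": 0},
    {"dx": 0,"dy": 0,"dz": 0.4,"ax": 0,"ay": 0,"az": 0},
    {"dx": 0,"dy": 0,"dz": 0.1,"ax": 0,"ay": 0,"az": 0},
    {"dx": 0,"dy": 0,"dz": 0,"ax": 0,"ay": 0,"az": 0},
    {"dx": 0,"dy": 0,"dz": 0,"ax": 0,"ay": 0,"az": 0}
  ]
}}

```text
clock: 9.25
ee_pos: [492.0, 159.2, 42.1]
tcp_rot: [1.916, 2.489, 0.001]
wrist_force: [0.9, -0.1, 0.5]
grip_width: 0.344
gripper_force: 20.0
```

Request:
{"method": "servo_tool", "body": {
  "deltas": [
    {"dx": 0,"dy": 0,"dz": 0.05,"ax": 0,"ay": 0,"az": 0},
    {"dx": 0,"dy": 0,"dz": 0.05,"ax": 0,"ay": 0,"az": 0},
    {"dx": 0,"dy": 0,"dz": 0.05,"ax": 0,"ay": 0,"az": 0},
    {"dx": 0,"dy": 0,"dz": 0,"ax": 0,"ay": 0,"az": 0}
  ]
}}

```text
clock: 9.75
ee_pos: [491.8, 159.1, 40.2]
tcp_rot: [-1.916, -2.49, 0.0]
wrist_force: [0.2, 0.2, -0.7]
grip_width: 0.345
gripper_force: 20.0
```

Request:
{"method": "servo_tool", "body": {
  "deltas": [
    {"dx": 0,"dy": 0,"dz": 0.05,"ax": 0,"ay": 0,"az": 0},
    {"dx": 0,"dy": 0,"dz": 0.03,"ax": 0,"ay": 0,"az": 0},
    {"dx": 0,"dy": 0,"dz": 0,"ax": 0,"ay": 0,"az": 0},
    {"dx": 0,"dy": 0,"dz": 0,"ax": 0,"ay": 0,"az": 0}
  ]
}}

```text
clock: 10.25
ee_pos: [491.8, 159.0, 39.6]
tcp_rot: [1.916, 2.49, -0.0]
wrist_force: [-0.9, -2.1, 4.9]
grip_width: 0.346
gripper_force: 20.0
```

Contact: 4.9 N upward. Releasing.

Request:
{"method": "servo_tool", "body": {
  "deltas": [
    {"dx": 0,"dy": 0,"dz": 0,"ax": 0,"ay": 0,"az": 0},
    {"dx": 0,"dy": 0,"dz": 0,"ax": 0,"ay": 0,"az": 0},
    {"dx": 0,"dy": 0,"dz": 0,"ax": 0,"ay": 0,"az": 0},
    {"dx": 0,"dy": 0,"dz": 0,"ax": 0,"ay": 0,"az": 0},
    {"dx": 0,"dy": 0,"dz": 0,"ax": 0,"ay": 0,"az": 0},
    {"dx": 0,"dy": 0,"dz": -1,"ax": 0,"ay": 0,"az": 0},
    {"dx": 0,"dy": 0,"dz": -2,"ax": 0,"ay": 0,"az": 0},
    {"dx": 0,"dy": 0,"dz": -2,"ax": 0,"ay": 0,"az": 0},
    {"dx": -1.5,"dy": 0,"dz": -1.5,"ax": 0,"ay": 0,"az": 0},
    {"dx": -2.5,"dy": 0,"dz": -1,"ax": 0,"ay": 0,"az": 0},
    {"dx": -2.5,"dy": 0,"dz": -1,"ax": 0,"ay": 0,"az": 0},
    {"dx": -1.5,"dy": 0,"dz": 0,"ax": 0,"ay": 0,"az": 0},
    {"dx": 0,"dy": 0,"dz": 0,"ax": 0,"ay": 0,"az": 0},
    {"dx": 0,"dy": 0,"dz": 0,"ax": 0,"ay": 0,"az": 0}
  ],
  "claw": 0.8
}}

```text
clock: 12.0
ee_pos: [511.8, 81.9, 124.0]
tcp_rot: [-1.916, -2.489, 0.001]
wrist_force: [0.3, 0.5, -0.4]
grip_width: 0.801
gripper_force: 0.0
```

```bash
python3 - <<'E'
from h import *
s=sense(); print(s['clock'],s['ee_pos'],s['grip_width'])
p,d,m=shot('wrist'); np.savez('w4',p=p,d=d,**m); C=cloud(d,m)
f=np.array([np.cos(SY),np.sin(SY)]); l=np.array([-f[1],f[0]])
q=C-NEST; sx=q[...,:2]@f; sy=q[...,:2]@l; Z=C[...,2]
for sg in(1,-1):
    M=(sy*sg>40)&(sy*sg<58)&(Z>15)&(Z<24)&(abs(sx)<60); print('rail x',np.percentile(sx[M],[1,99]).round(1),'y',np.median(sy[M]).round(1))
E_=(abs(sy)<30)&(abs(sx)<50)
P=E_&(Z>30)&(sx>10); print('pipe y',[(a,np.percentile(sy[P&(abs(sx-a)<3)],[2,98]).mean().round(2)) for a in(13,19,25,30)],'xmax',np.percentile(sx[P],99.5))
T=E_&(Z>56)&(Z<70); print('tube',np.percentile(sx[T],[1,99]),np.percentile(sy[T],[1,99]),np.median(Z[T]))
save('w4.png',p)
p,R=rows(np.r_[(NEST[:2]-10*f),118],Rdown(SY,np.radians(40)),5)
p,R=rows(np.r_[(NEST[:2]+95*f),100],R,4,p,R)
p,R=rows(np.r_[(NEST[:2]+125*f),108],R,3,p,R)
p,R=rows(np.r_[(NEST[:2]+125*f),134],R,6,p,R)
E
```

```text
12.0 [511.83523495  81.92863344 124.04566665] 0.8013704500175446
rail x [-33.8  33.7] y 46.8
rail x [-33.1  34.2] y -50.2
pipe y [(13, np.float64(-0.39)), (19, np.float64(-0.41)), (25, np.float64(-0.43)), (30, np.float64(-0.02))] xmax 32.59686813369744
tube [-23.61011663   7.79126284] [-15.91981818  15.95710583] 60.596501729496545
5 x {'dx': 1.45, 'dy': 0.03, 'dz': 0.55, 'ax': -0.0001, 'ay': 0.1396, 'az': -0.0002}
4 x {'dx': 1.72, 'dy': -0.0, 'dz': 2.03, 'ax': 0.0, 'ay': 0.0, 'az': 0.0}
3 x {'dx': 0.94, 'dy': -0.0, 'dz': 0.44, 'ax': 0.0, 'ay': 0.0, 'az': 0.0}
6 x {'dx': 0.28, 'dy': -0.0, 'dz': -0.33, 'ax': 0.0, 'ay': 0.0, 'az': 0.0}
```

View pics/w4.png

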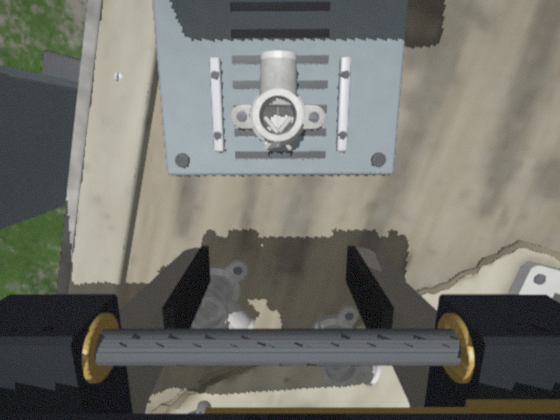

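The elbow stands upright between the rails with its pipe towards the hood: tube at (278,118), pipe end at (278,57), rails at x=217 and x=344. It is about 1 mm off centre. Next is the paddle approach with shut, leaning fingers.

Request:
{"method": "servo_tool", "body": {
  "deltas": [
    {"dx": 1.45,"dy": 0.03,"dz": 0.55,"ax": 0,"ay": 0.14,"az": 0},
    {"dx": 1.45,"dy": 0.03,"dz": 0.55,"ax": 0,"ay": 0.14,"az": 0},
    {"dx": 1.45,"dy": 0.03,"dz": 0.55,"ax": 0,"ay": 0.14,"az": 0},
    {"dx": 1.45,"dy": 0.03,"dz": 0.55,"ax": 0,"ay": 0.14,"az": 0},
    {"dx": 1.45,"dy": 0.03,"dz": 0.55,"ax": 0,"ay": 0.14,"az": 0},
    {"dx": 0,"dy": 0,"dz": 0,"ax": 0,"ay": 0,"az": 0},
    {"dx": 0,"dy": 0,"dz": 0,"ax": 0,"ay": 0,"az": 0},
    {"dx": 0,"dy": 0,"dz": 0,"ax": 0,"ay": 0,"az": 0}
  ],
  "claw": 0
}}

```text
clock: 13.05
ee_pos: [494.4, 155.8, 118.6]
tcp_rot: [-1.542, -2.007, -0.562]
wrist_force: [0.2, 0.3, 0.0]
grip_width: 0.004
gripper_force: 0.0
```

```bash
python3 - <<'E'
from h import *
s=sense(); f=np.array([np.cos(SY),np.sin(SY)]); l=np.array([-f[1],f[0]]); q=s['ee_pos'][:2]-NEST[:2]; print(s['clock'],q@f,q@l,s['ee_pos'][2],s['grip_width'],s['joint_pos'].round(2),Rot.from_rotvec(s['tcp_rot']).as_matrix()[:,2])
p,R=rows(np.r_[(NEST[:2]+95*f),100],Rdown(SY,np.radians(40)),5)
p,R=rows(np.r_[(NEST[:2]+125*f),108],R,3,p,R)
E
```

```text
13.05 -10.282107263052916 -0.7910491296158214 118.64968026020222 0.0037375938687447233 [-0.12  0.49  1.91  0.71  1.16 -0.81] [-0.1646728   0.621068   -0.76626197]
5 x {'dx': 1.37, 'dy': -0.02, 'dz': 1.64, 'ax': 0.0001, 'ay': 0.0001, 'az': 0.0001}
3 x {'dx': 0.94, 'dy': -0.0, 'dz': 0.44, 'ax': 0.0, 'ay': 0.0, 'az': 0.0}
```

Request:
{"method": "servo_tool", "body": {
  "deltas": [
    {"dx": 1.37,"dy": -0.02,"dz": 1.64,"ax": 0,"ay": 0,"az": 0},
    {"dx": 1.37,"dy": -0.02,"dz": 1.64,"ax": 0,"ay": 0,"az": 0},
    {"dx": 1.37,"dy": -0.02,"dz": 1.64,"ax": 0,"ay": 0,"az": 0},
    {"dx": 1.37,"dy": -0.02,"dz": 1.64,"ax": 0,"ay": 0,"az": 0},
    {"dx": 1.37,"dy": -0.02,"dz": 1.64,"ax": 0,"ay": 0,"az": 0},
    {"dx": 0.94,"dy": 0,"dz": 0.44,"ax": 0,"ay": 0,"az": 0},
    {"dx": 0.94,"dy": 0,"dz": 0.44,"ax": 0,"ay": 0,"az": 0},
    {"dx": 0.94,"dy": 0,"dz": 0.44,"ax": 0,"ay": 0,"az": 0},
    {"dx": 0,"dy": 0,"dz": 0,"ax": 0,"ay": 0,"az": 0},
    {"dx": 0,"dy": 0,"dz": 0,"ax": 0,"ay": 0,"az": 0}
  ]
}}

```text
clock: 14.3
ee_pos: [458.9, 285.7, 107.7]
tcp_rot: [-1.543, -2.005, -0.563]
wrist_force: [-0.1, -0.5, -0.3]
grip_width: 0.008
gripper_force: 0.0
```

```bash
python3 - <<'E'
from h import *
s=sense(); f=np.array([np.cos(SY),np.sin(SY)]); l=np.array([-f[1],f[0]]); q=s['ee_pos'][:2]-NEST[:2]; print(s['clock'],q@f,q@l,s['ee_pos'][2],s['wrist_force'])
p,d,m=shot('scene'); z=cv2.resize(p[80:260,140:320],(600,600),interpolation=cv2.INTER_CUBIC)
w,d,m=shot('wrist'); o=np.zeros((600,800,3),np.uint8); o[:,:500]=cv2.resize(z,(500,600)); o[:225,500:]=cv2.resize(w,(300,225)); save('s2.png',o)
E
```

```text
14.3 124.39012408985542 0.1258819754075329 107.74283849792796 [-0.11968879 -0.52147521 -0.32158694]
```

View pics/s2.png

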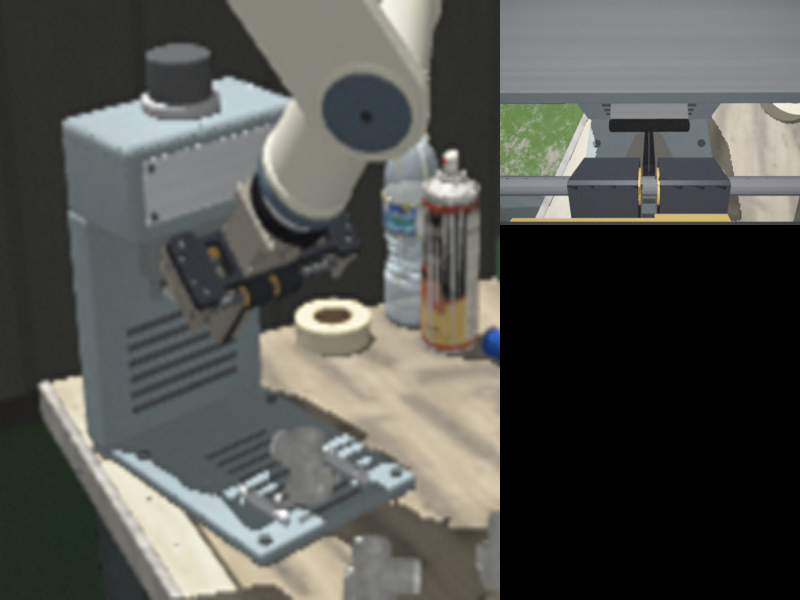

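The scene view shows the fingers under the hood and clear of the lip; in the wrist inset the bar is ahead of the fingertips. Now lifting slowly.

Request:
{"method": "servo_tool", "body": {
  "deltas": [
    {"dx": 0.129,"dy": 0,"dz": -0.153,"ax": 0,"ay": 0,"az": 0},
    {"dx": 0.129,"dy": 0,"dz": -0.153,"ax": 0,"ay": 0,"az": 0},
    {"dx": 0.129,"dy": 0,"dz": -0.153,"ax": 0,"ay": 0,"az": 0},
    {"dx": 0.129,"dy": 0,"dz": -0.153,"ax": 0,"ay": 0,"az": 0},
    {"dx": 0.129,"dy": 0,"dz": -0.153,"ax": 0,"ay": 0,"az": 0},
    {"dx": 0.129,"dy": 0,"dz": -0.153,"ax": 0,"ay": 0,"az": 0},
    {"dx": 0.129,"dy": 0,"dz": -0.153,"ax": 0,"ay": 0,"az": 0}
  ]
}}

```text
clock: 15.28
ee_pos: [458.9, 285.4, 121.5]
tcp_rot: [-1.543, -2.005, -0.563]
wrist_force: [1.8, -4.7, -2.2]
grip_width: 0.004
gripper_force: 2.9
```

Request:
{"method": "servo_tool", "body": {
  "deltas": [
    {"dx": 0.129,"dy": 0,"dz": -0.153,"ax": 0,"ay": 0,"az": 0},
    {"dx": 0.129,"dy": 0,"dz": -0.153,"ax": 0,"ay": 0,"az": 0},
    {"dx": 0.129,"dy": 0,"dz": -0.153,"ax": 0,"ay": 0,"az": 0},
    {"dx": 0.129,"dy": 0,"dz": -0.153,"ax": 0,"ay": 0,"az": 0},
    {"dx": 0.064,"dy": 0,"dz": -0.077,"ax": 0,"ay": 0,"az": 0}
  ]
}}

```text
clock: 15.9
ee_pos: [459.0, 285.2, 130.5]
tcp_rot: [-1.543, -2.006, -0.563]
wrist_force: [1.9, -7.6, -1.2]
grip_width: 0.008
gripper_force: 3.3
```

Request:
{"method": "servo_tool", "body": {
  "deltas": [
    {"dx": 0.064,"dy": 0,"dz": -0.077,"ax": 0,"ay": 0,"az": 0},
    {"dx": 0.064,"dy": 0,"dz": -0.077,"ax": 0,"ay": 0,"az": 0},
    {"dx": 0,"dy": 0,"dz": 0,"ax": 0,"ay": 0,"az": 0}
  ]
}}

```text
clock: 16.27
ee_pos: [459.0, 285.3, 132.6]
tcp_rot: [-1.543, -2.005, -0.563]
wrist_force: [1.8, -6.9, -1.3]
grip_width: 0.008
gripper_force: 2.8
```

Request:
{"method": "servo_tool", "body": {
  "deltas": [
    {"dx": 0.064,"dy": 0,"dz": -0.077,"ax": 0,"ay": 0,"az": 0},
    {"dx": 0.064,"dy": 0,"dz": -0.077,"ax": 0,"ay": 0,"az": 0},
    {"dx": 0,"dy": 0,"dz": 0,"ax": 0,"ay": 0,"az": 0}
  ]
}}

```text
clock: 16.65
ee_pos: [458.9, 285.4, 134.3]
tcp_rot: [-1.543, -2.005, -0.562]
wrist_force: [1.3, -6.2, -6.0]
grip_width: 0.002
gripper_force: 4.1
```

```bash
python3 - <<'E'
from h import *
f=np.array([np.cos(SY),np.sin(SY)]); l=np.array([-f[1],f[0]])
p,d,m=shot('wrist'); np.savez('w5',p=p,d=d,**m); C=cloud(d,m); q=C[...,:2]-NEST[:2]; sx=q@f; sy=q@l
for a in range(116,176,4):
    M=(d>0)&(abs(sx-a)<2)&(abs(abs(sy)-25)<9)&(C[...,2]>90)&(C[...,2]<190); print(a,M.sum(),np.percentile(C[M][:,2],[5,50,95]).round(1) if M.sum() else '')
E
```

```text
116 0 
120 0 
124 311 [146.9 150.2 152.3]
128 696 [151.4 153.6 155.2]
132 471 [153.6 154.6 155.6]
136 2 [152.5 152.5 152.6]
140 0 
144 0 
148 0 
152 0 
156 0 
160 0 
164 0 
168 0 
172 0
```

Request:
{"method": "servo_tool", "body": {
  "deltas": [
    {"dx": 0.064,"dy": 0,"dz": -0.077,"ax": 0,"ay": 0,"az": 0},
    {"dx": 0.032,"dy": 0,"dz": -0.038,"ax": 0,"ay": 0,"az": 0},
    {"dx": 0,"dy": 0,"dz": 0,"ax": 0,"ay": 0,"az": 0}
  ]
}}

```text
clock: 17.08
ee_pos: [458.7, 285.2, 135.1]
tcp_rot: [-1.544, -2.006, -0.561]
wrist_force: [2.5, -3.9, -16.8]
grip_width: 0.004
gripper_force: 7.3
```

The stop is reached (17 N, bar about 150 mm up). Backing off square to the finger face.

Request:
{"method": "servo_tool", "body": {
  "deltas": [
    {"dx": -0.5,"dy": 0,"dz": 0,"ax": 0,"ay": 0,"az": 0},
    {"dx": -1,"dy": 0,"dz": 0,"ax": 0,"ay": 0,"az": 0},
    {"dx": -1.5,"dy": 0,"dz": 0,"ax": 0,"ay": 0,"az": 0},
    {"dx": -1.4,"dy": 0,"dz": -1.7,"ax": 0,"ay": 0,"az": 0},
    {"dx": -1.4,"dy": 0,"dz": -1.7,"ax": 0,"ay": 0,"az": 0},
    {"dx": -1.4,"dy": 0,"dz": -2.5,"ax": 0,"ay": 0,"az": 0},
    {"dx": -1.4,"dy": 0,"dz": -2.5,"ax": 0,"ay": 0,"az": 0},
    {"dx": -1,"dy": 0,"dz": -3,"ax": 0,"ay": 0,"az": 0},
    {"dx": -1,"dy": 0,"dz": -3,"ax": 0,"ay": 0,"az": 0},
    {"dx": -1,"dy": 0,"dz": -3,"ax": 0,"ay": 0,"az": 0},
    {"dx": 0,"dy": 0,"dz": 0,"ax": 0,"ay": 0,"az": 0},
    {"dx": 0,"dy": 0,"dz": 0,"ax": 0,"ay": 0,"az": 0}
  ]
}}

```text
clock: 18.58
ee_pos: [509.6, 92.0, 194.0]
tcp_rot: [-1.543, -2.003, -0.563]
wrist_force: [-0.2, -0.5, -0.4]
grip_width: 0.005
gripper_force: 0.0
```

```bash
python3 - <<'E'
from h import *
s=sense(); f=np.array([np.cos(SY),np.sin(SY)]); l=np.array([-f[1],f[0]]); q=s['ee_pos'][:2]-NEST[:2]; print(s['clock'],q@f,q@l,s['ee_pos'][2],s['wrist_force'])
w,d,m=shot('wrist'); C=cloud(d,m); q=C[...,:2]-NEST[:2]; sx=q@f; sy=q@l
M=(d>0)&(abs(sx-130)<8)&(abs(sy)<30)&(C[...,2]>100)&(C[...,2]<180); print(M.sum(), np.percentile(C[M][:,2],[1,50,99]) if M.sum() else '')
p,_,_=shot('scene'); o=np.zeros((600,800,3),np.uint8); o[:500,:500]=cv2.resize(p[80:260,140:320],(500,500),interpolation=cv2.INTER_CUBIC); o[:225,500:]=cv2.resize(w,(300,225)); save('s3.png',o)
E
```

```text
18.575 -75.81162624965661 0.9002843139459523 193.9951233686453 [-0.22678634 -0.54372158 -0.39764943]
929 [146.01889389 152.70594997 155.32905578]
```

View pics/s3.png

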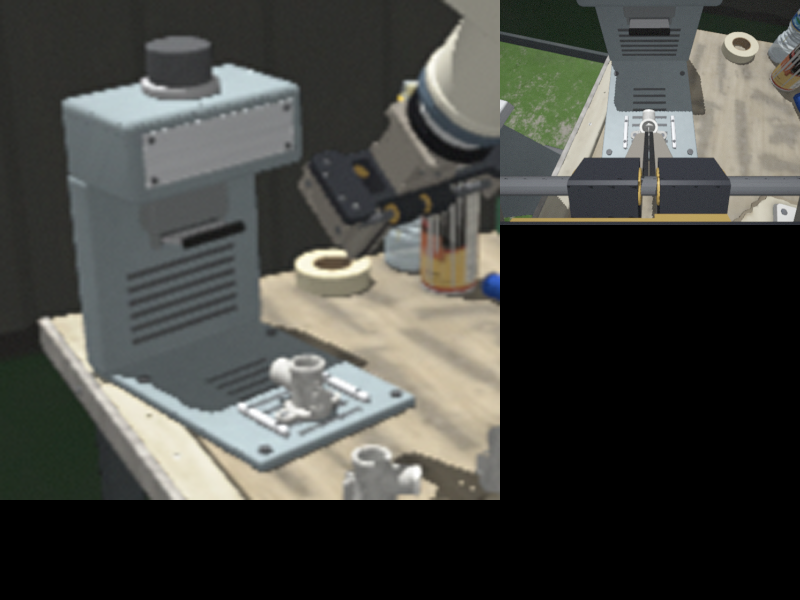

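The view shows the paddle up (bar top about 155 mm), the elbow upright in the nest pointing at the hood, and the arm clear of everything.

```bash
python3 -c "
from h import *
print(ticket.job_done())"
```

```text
the job is handed in; nothing more can be done
None
```

The elbow stands upright in the nest, about 1 mm off centre with its pipe towards the hood; the paddle is pushed up to its stop, and the job was handed in at about 19 s with the arm clear of everything.

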